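Back the culture-jar turntable up to its light panel

ROBOT

A 7-joint arm with a two-finger parallel gripper is mounted at the origin on the work surface. World frame = base frame: x ahead of the robot, y to its left, z up, the work surface at z = 0. Lengths are in mm, angles in degrees, forces in N, time in s.
With the tool pointing down it reaches from about 400 to 900 mm from the base axis. Payload 5.5 kg.
Tool frame: the origin (TCP) lies on the centre line of the jaws, within the pads' length; the fingertips stand 8 mm ahead of it and the grasp point (between the pads) lies 11 mm behind it (ctrl.tips_ahead is the distance from the TCP to the fingertips, in mm); z points along the fingers, y is the line along which they close (so a half turn about z gives the same grasp; the last joint's range is limited). The gripper opens to 92 mm and grips with 3 to 60 N. Pads are 19 mm wide; open, the fingers measure 130 mm over their backs; the gripper's body (75 mm by 190 mm) begins 47 mm behind the grasp point.
Start: joints at [92.028, 28.699, -24.465, 88.831, 12.651, 65.22, -12.049], TCP at [146.827, -633.2, 234.729] pointing down, gripper open.
Joint ranges: [-164.97, 164.97], [-17.58, 116.51], [-87.97, 89.64], [11.32, 138.91], [-80.73, 260.73], [10.89, 115.49], [-147.41, 147.41]. Speed limits (degrees/s): [147.25, 147.25, 180, 180, 180, 180, 180].

INTERFACE

Orientations are given as [roll, pitch, yaw] about the fixed x, y, z axes, in that order (R = Rz(yaw) Ry(pitch) Rx(roll)).
In Python, from cell import ctrl, read_camera, calibration, job gives the robot as it stands. Calls block until the motion is done:
- ctrl.goto(position, orientation): joint-space move of the TCP to a pose.
- ctrl.move_straight(position, frame=None, vel=150, contact_N=None): straight line of the TCP; frame=None keeps the orientation; vel is the mean speed in mm/s. With contact_N (N) it stops when the force on the tool has changed by that much, and returns True; else False.
- ctrl.movej(angles): joint-space move.
- ctrl.command_gripper(opening): finger opening in mm; the grip force is fixed at half the most; returns when the fingers have stopped.
- ctrl.hold(seconds).
- ctrl.ik(position, orientation): joint angles nearest the present ones, or None.
- read_camera(name): name is "side" or "top"; returns the picture (480x640x3 uint8, red, green, blue); there is no depth.
- calibration(name): a dict with "fx", "fy", "cx", "cy" (pixels), "k1" (the pictures are not rectified: a ray, as slopes to the right and down, at radius r is drawn at 1 + k1 r^2 times it, then the intrinsics apply), "R" (3x3) and "t" (3): a world point X has camera coordinates R X + t. Camera axes: x right, y down, z forward; pixel columns grow to the right and rows downward; lengths in mm; the calibration is good to about 2 mm. A picture is of the moment at which its call begins. calibration takes no time and is no camera call.
A pose or a line that the arm cannot do raises ctrl.Unreachable and nothing moves.
- job.job_done(): hands the job in; it is judged then, once.
Readings, each from a call of its own:
- ctrl.get_time_s(): time.
- ctrl.get_q(): joint angles.
- ctrl.get_joint_velocities(): joint speeds.
- ctrl.get_tau(): joint torques, N m.
- ctrl.get_eef_pos(): TCP position.
- ctrl.get_orientation(): TCP orientation.
- ctrl.get_wrist_force(): force on the tool from outside, world axes, zero at the start.
- ctrl.get_wrist_torque(): the same for the moment, N m.
- ctrl.get_grip_width(): finger opening in mm.
- ctrl.get_gripper_force(): force on a finger pad.
Only numpy, scipy, OpenCV 4.12 (cv2) and the standard library are available. Lean on these libraries where they do the work, as an engineer would, in place of code of your own. Each camera call takes 0.05 s, during which the arm holds its last target. There are 200 camera calls.

TASK

The ratchet turntable of culture jars was wound too far past its light panel and the red pawl keeps it from going back. Flip the pawl right over so that it rests back on its stop, turn the table back (clockwise from above) by its crank until the orange-lidded jar has all but reached the light panel, flip the pawl down onto the teeth again, then ease the crank further back, gently, until you feel the pawl catch and hold firmly against your pull, with the orange-lidded jar squarely in front of the panel. Let go and leave the two loose jars and the spray bottle where they stand.

Things in the scene. Friction and masses are not known exactly. Their poses are not given: they have to be found in the camera images.
- turntable: Grey base, fixed to the bench; origin on the bench under the table's vertical axis. Its +y points to the light panel; the pawl is on its -y side. The deck (radius 142 mm, top 50 mm above the bench) carries four clamped jars 68 mm across, lid tops at 143 mm, centres 70 mm from the axis, and over them on a column the crank arm at 165 to 177 mm height.
- wheel_turn (a joint): Deck angle in rad, growing counterclockwise from above (forward). It is the direction of the crank arm counterclockwise from the base's +x. At 0 the orange jar is squarely before the panel and a tooth face just meets the lowered pawl's nose. Starts at 1.2 to 2.2; end stops -0.7 and 2.75. Light drag, 0.15 N m: it stays where left. With the pawl down it turns back only to the next multiple of 0.524.
- crank_grip (a point): Middle of the free-spinning upright black crank grip: 26 mm across, 66 mm tall (178 to 244 mm above the bench); this point lies on its axis at 223 mm height, 80 mm from the table's axis.
- orange_jar (a point): Centre of the top of the orange lid, 70 mm from the table's axis, 143 mm above the bench.
- panel (a point): Centre of the lit face of the white light panel (130 mm square, in a 150 mm aluminium frame that reaches 170 mm above the bench), 165 mm from the table's axis towards the base's +y.
- pawl_swing (a joint): Angle of the red pawl in rad. 0: level, nose fully down between two teeth (up to 0.12 while it lies on a tooth's slope). Grows as the nose is lifted, up and over towards the base's -x; 1.75 is its stop, laid back past upright. Swings freely, about 0.2 kg: let go above 1.4 it falls back on the stop, below 1.2 it falls onto the teeth.
- pawl_bar (a point): Grip point on the pawl's handle: a round level red bar 16 mm across, free part 70 mm long, sticking out from the pawl along the base's -y, parallel to its hinge; the point is 26 mm from the bar's outer end. From the hinge axis it is 60 mm to the base's +x and 30 mm up at pawl angle 0 (105 mm above the bench) and circles the hinge with the pawl, radius 67 mm.
- pawl_hinge (a point): A fixed point on the pawl's hinge axis, 75 mm above the bench. The axis is level and runs along the base's y; pawl_bar circles it in a plane 55 mm further to the base's -y.
- pawl: The red pawl; origin on its hinge axis, arm to its +x, with a steel nose 10 mm long and 14 mm wide at its end that catches on the teeth. A sound catch is a steady push of 2.5 N or more between teeth and nose for a moment (6 N or more of backward pull kept up at the crank grip; 10 N is plenty); more than 60 N would damage it.
- wheel: The turning deck with its ring of 12 steel saw teeth, 30 degrees apart and 14 mm high, on the rim 128 mm from the axis; origin on the axis at bench height. With the pawl down the teeth slip under it forwards (counterclockwise) and catch it backwards.
- jar_a: Loose glass jar with a white lid, 70 mm across, 90 mm tall, on the bench beside the turntable; origin under its centre. Leave alone.
- jar_b: Another loose jar like jar_a. Leave alone.
- spray: White spray bottle with a blue cap, 64 mm across, 180 mm tall; origin under its centre. Leave alone.

How it is judged:
By the outcome, as a careful person would: the job done as asked, in the order asked, and still so for the second after the job is handed in, with the robot touching nothing.
It also fails if it takes over 67 s, if anything falls off the work surface, if the arm or the gripper's body presses on something with over 40 N, if the wrist force passes 120 N, or if a joint passes its speed limit or range.

## Working session

There is one attempt and no reset: what is moved stays moved. The work goes in short steps, each a Python script; the robot and the scene stay as the last script left them, time stands still between calls to the robot, and variables do not carry over. Pictures are saved under pics/ and viewed, at most 10 in all, crops included, and the job is handed in when it is done.

```bash
ls; mkdir -p pics; python3 - <<'E'
from cell import ctrl, read_camera, calibration
import cv2
for n in("side","top"):
    cv2.imwrite(f"pics/{n}0.png",read_camera(n)[:,:,::-1]); print(calibration(n))
print(ctrl.get_orientation(),ctrl.get_time_s(),ctrl.get_wrist_force())
E
```

```text
pics
{'fx': 480.57785281260124, 'fy': 480.57785281260124, 'cx': 313.8498979583866, 'cy': 241.94935909906116, 'k1': -0.05514886498045948, 'R': array([[ 0.89491452, -0.44585288, -0.01852589],
       [-0.26008379, -0.48740437, -0.83354268],
       [ 0.3626078 ,  0.75076774, -0.55214435]]), 't': array([-503.83691689,  328.76878121,  550.25819875])}
{'fx': 455.9822775384599, 'fy': 455.9822775384599, 'cx': 326.1449639788287, 'cy': 234.28388543895025, 'k1': -0.11215134026517386, 'R': array([[ 1.37532411e-02, -9.99901061e-01,  2.95248364e-03],
       [-9.76804096e-01, -1.40664783e-02, -2.13672393e-01],
       [ 2.13692784e-01,  5.46898325e-05, -9.76900912e-01]]), 't': array([ 84.48578232, 646.46558865, 831.67235812])}
[-1.79899004e+02 -3.23177115e-03  1.30531818e+01] 0.1 [0.16920412 0.18656171 0.13968779]
```

View pics/side0.png

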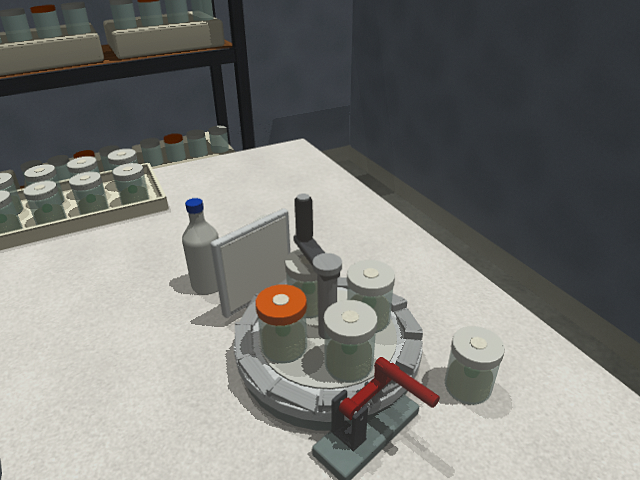

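View pics/top0.png

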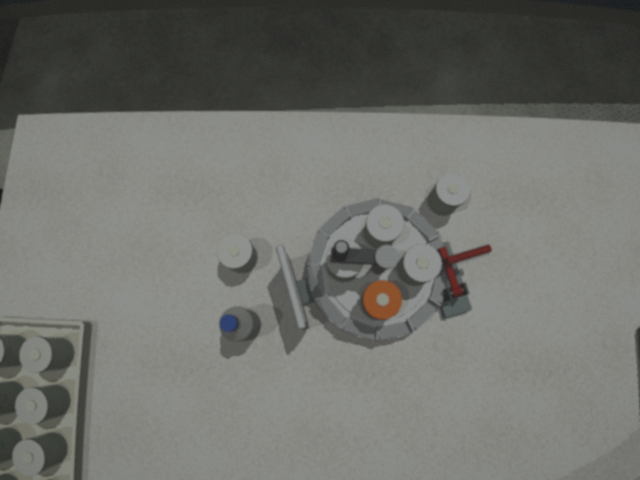

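Side view: orange lid about (281,300), crank grip (304,217), red pawl bar from (381,366) to (436,401). Top view: orange lid (382,299), grip (341,248), bar from (445,260) to (490,248), panel from (280,247) to (305,325). The base is yawed roughly +16°. Next I'll triangulate these.

```bash
cat > h.py <<'E'
import numpy as np, cv2
from cell import ctrl, read_camera, calibration, job
def ray(n,p):
    c=calibration(n); K=np.array([[c['fx'],0,c['cx']],[0,c['fy'],c['cy']],[0,0,1]])
    u=cv2.undistortPoints(np.array([[p]],float),K,np.array([c['k1'],0,0,0,0]))[0,0]
    R=np.array(c['R']); return -R.T@c['t'], R.T@np.array([*u,1])
def plane(n,p,z):
    o,d=ray(n,p); return o+d*(z-o[2])/d[2]
def tri(a,b):
    o1,d1=ray("side",a);o2,d2=ray("top",b)
    s=np.linalg.lstsq(np.c_[d1,-d2],o2-o1,rcond=None)[0]
    p,q=o1+d1*s[0],o2+d2*s[1]; return (p+q)/2,np.linalg.norm(p-q)
E
python3 - <<'E'
from h import *
np.set_printoptions(precision=1,suppress=True)
I={n:cv2.imread(f"pics/{n}0.png") for n in("side","top")}
def spot(n,c,r=9):
    x,y=c;w=I[n][y-r:y+r+1,x-r:x+r+1].astype(float)
    yel=w[:,:,2]-w[:,:,0]
    if n+str(c) in('side(281, 299)','top(382, 299)'): m=w[:,:,0]>90
    else: m=yel>(yel.max()+np.median(yel))/2
    k,l,s,ce=cv2.connectedComponentsWithStats(m.astype(np.uint8)); i=1+np.argmax(s[1:,4])
    return ce[i]+[x-r,y-r], s[i,4]
P={}
for nm,a,b in(("orange",(281,299),(382,299)),("opp",(371,272),(385,223)),("w3",(350,317),(422,263))):
    (pa,na),(pb,nb)=spot("side",a),spot("top",b); print(nm,pa,na,pb,nb,*tri(pa,pb),plane("side",pa,143),plane("top",pb,143)); P[nm]=tri(pa,pb)[0]
def red(n):
    w=I[n].astype(int); m=(w[:,:,2]>80)&(w[:,:,1]<60)&(w[:,:,0]<60)
    return m.astype(np.uint8)
for n in I:
    k,l,s,ce=cv2.connectedComponentsWithStats(red(n)); print(n,s[1:],ce[1:])
ims=[]
for n,(x,y,w,h) in(("side",(300,340,150,120)),("top",(425,235,75,60)),("side",(270,180,75,60)),("top",(320,230,75,60))):
    ims.append(cv2.resize(I[n][y:y+h,x:x+w],(400,300),interpolation=cv2.INTER_CUBIC))
cv2.imwrite("pics/c0.png",np.vstack([np.hstack(ims[:2]),np.hstack(ims[2:])]))
E
```

```text
orange [280.4 299. ] 145 [382.3 299.1] 124 [512.7  -6.7 145.8] 1.3390923417561973 [513.2  -3.5 143. ] [513.6  -7.2 143. ]
opp [370.5 272.4] 106 [384.9 222. ] 89 [652.4 -12.8 145.6] 1.5699267469594187 [653.4  -9.9 143. ] [653.8 -13.5 143. ]
w3 [350. 316.] 149 [422.3 262.1] 95 [579.4 -79.3 145.4] 1.341162430434651 [580.1 -77.  143. ] [580.4 -80.1 143. ]
side [[227  45   3   1   3]
 [206  49   1   1   1]
 [164  54   1   1   1]
 [131  57  11   2  11]
 [143  57   1   1   1]
 [127  59   3   1   3]
 [103  61   1   2   2]
 [121  60   1   1   1]
 [ 65  66  11   2  11]
 [ 23  73   2   1   2]
 [ 30  72   1   1   1]
 [ 17  74   5   1   5]
 [ 81 156   1   1   1]
 [ 93 156   1   1   1]
 [262 304  45  22 300]
 [257 308   5   8   9]
 [257 313   1   1   1]
 [260 318   2   2   2]
 [375 357  64  48 721]
 [340 379  40  36 481]
 [388 378   1   1   1]
 [386 380   2   2   3]
 [374 394   1   2   2]
 [371 397   1   1   1]
 [361 406   1   1   1]] [[228.   45. ]
 [206.   49. ]
 [164.   54. ]
 [136.   57.6]
 [143.   57. ]
 [128.   59. ]
 [103.   61.5]
 [121.   60. ]
 [ 70.   66.6]
 [ 23.5  73. ]
 [ 30.   72. ]
 [ 19.   74. ]
 [ 81.  156. ]
 [ 93.  156. ]
 [285.2 318.3]
 [259.  311.9]
 [257.  313. ]
 [260.5 318.5]
 [407.  380.1]
 [358.9 396.9]
 [388.  378. ]
 [386.3 380.3]
 [374.  394.5]
 [371.  397. ]
 [361.  406. ]]
top [[440 246  51  17 296]
 [447 268  16  27 184]
 [362 299   1   1   1]
 [363 305   1   1   1]
 [364 307   1   1   1]
 [365 309   1   1   1]
 [366 311   5   5   5]] [[463.6 253.2]
 [453.9 281.6]
 [362.  299. ]
 [363.  305. ]
 [364.  307. ]
 [365.  309. ]
 [368.  313. ]]
```

View pics/c0.png

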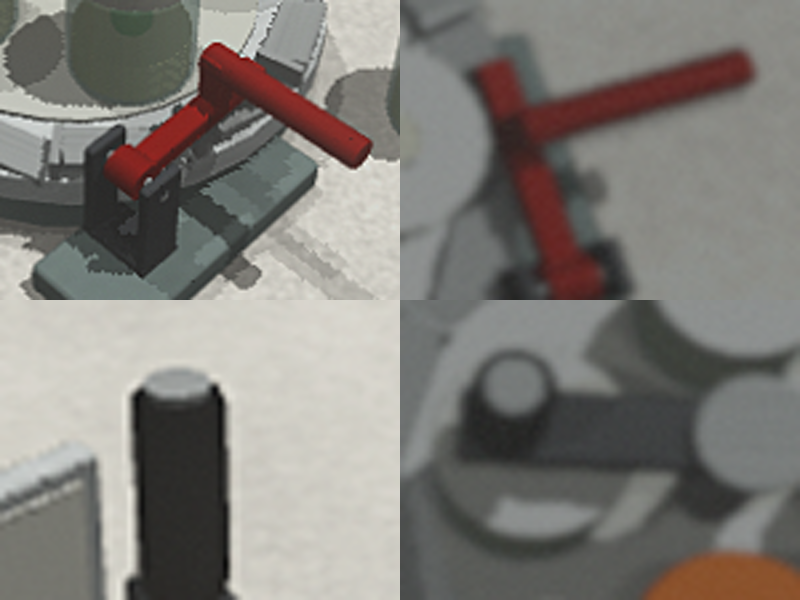

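The lids check out: opposite pair 139.8 mm apart, axis at (582.5, -9.8), crank world angle about 87.5°. The crop shows the bar end at side (434,400) / top (489,248) and the grip top at side (303,197) / top (341,248).

```bash
python3 - <<'E'
from h import *
np.set_printoptions(precision=2,suppress=True)
print("griptop",*tri((303.2,196.6),(341.4,247.6)), "exp",582.55+80*np.cos(np.radians(87.5)),-9.75+79.9)
e,g=tri((434.2,400),(489.1,248.4)); print("barend",e,g)
n1=np.cross(ray("side",(434.2,400))[1],ray("side",(393.75,372.8))[1]);n2=np.cross(ray("top",(489.1,248.4))[1],ray("top",(451.2,259.4))[1])
d=np.cross(n1,n2);d/=np.linalg.norm(d);d*=-np.sign(d[1]);print("bardir",d,"yaw",np.degrees(np.arctan2(d[0],-d[1])))
I=cv2.imread("pics/top0.png");S=cv2.imread("pics/side0.png")
a=cv2.resize(I[235:340,260:330],(400,600),interpolation=cv2.INTER_CUBIC)
b=cv2.resize(S[200:325,205:305],(400,500),interpolation=cv2.INTER_CUBIC)
cv2.imwrite("pics/c1.png",np.hstack([a,np.vstack([b,np.zeros((100,400,3),np.uint8)])]))
E
```

```text
griptop [585.52  69.26 247.9 ] 0.6107187083246312 exp 586.0395509892269 70.15
barend [ 612.82 -216.4   111.31] 0.6232324526383397
bardir [ 0.28 -0.96  0.05] yaw 16.190946943803503
```

View pics/c1.png

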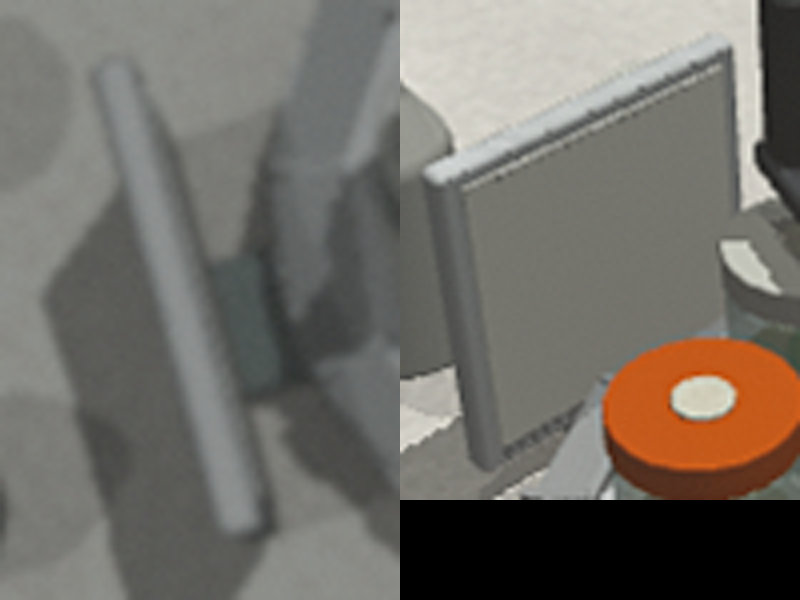

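The panel strip in the top view runs from (280.1,245.9) to (302.0,328.3), which gives yaw of about 15.5°, in line with the bar's 16.2°. Approaching the bar now.

```bash
cat >> h.py <<'E'
np.set_printoptions(precision=2,suppress=True)
A=np.array([583.,-9.]); YAW=15.8
bx=np.array([np.cos(np.radians(YAW)),np.sin(np.radians(YAW))]); by=np.array([-bx[1],bx[0]])
END=np.array([613.2,-215.7]); BAR0=END+26*by; 
HX=BAR0-58.5*bx                      # hinge axis projected into the bar's plane
def bar(th): # TCP for pawl angle th
    a=np.arctan2(30,60)+th; return np.r_[HX+bx*67.08*np.cos(a),75+67.08*np.sin(a)-11]
def crank(w,z=212):
    a=np.radians(YAW)+w; return np.r_[A+80*np.array([np.cos(a),np.sin(a)]),z]
def st(tag=""): print(tag,"t%.1f"%ctrl.get_time_s(),ctrl.get_eef_pos(),"F",ctrl.get_wrist_force(),"w%.1f"%ctrl.get_grip_width())
def pic(n,f,box,size=(800,600)):
    x,y,w,h=box; cv2.imwrite(f,cv2.resize(read_camera(n)[y:y+h,x:x+w,::-1],size,interpolation=cv2.INTER_CUBIC))
E
python3 - <<'E'
from h import *
p,q=plane("top",(280.1,245.85),170),plane("top",(302,328.3),170); d=p-q
print("panel",p,q,np.linalg.norm(d),"yaw",np.degrees(np.arctan2(d[1],d[0])),"centre dist",np.linalg.norm((p+q)[:2]/2-A), "dir",np.degrees(np.arctan2(*((p+q)[:2]/2-A)[::-1]))-90)
print("jar_a",plane("top",(453,188),90))
for yaw in (YAW+90,YAW-90):
    print(yaw,ctrl.ik(bar(.05)+[0,0,80],[180,0,yaw]),ctrl.ik(crank(1.2),[180,0,yaw]))
print(bar(.05),bar(1.75),crank(1.25),crank(0))
E
```

```text
panel [601.48 173.57 170.  ] [460.62 132.   170.  ] 146.86453584853066 yaw 16.440530452910902 centre dist 169.91949048003778 dir 17.80097807575578
jar_a [ 739.06 -158.49   90.  ]
105.8 [ 55.46  43.25 -61.16  93.32  40.28  68.16   0.84] [ 37.82  40.89 -69.44  97.53  40.43  70.92 -25.56]
-74.2 [ -20.46   38.11   51.9    96.06  -33.2    62.5  -122.74] [ -54.37   37.28   64.91  100.56  -36.74   66.52 -142.49]
[ 606.05 -190.7    96.96] [ 511.14 -217.56  117.69] [586.6   70.92 212.  ] [659.98  12.78 212.  ]
```

```bash
sed -i 's/YAW=15.8/YAW=16.3/' h.py; python3 - <<'E'
from h import *
o=[180,0,YAW+90]
ctrl.command_gripper(45)
ctrl.goto(bar(.05)+[0,0,80],o); st("above")
print(ctrl.move_straight(bar(.05),vel=80,contact_N=8)); st("down")
pic("side","pics/p1.png",(270,260,240,180)); 
E
```

```text
above t3.3 [ 605.34 -192.74  176.79] F [-0.21  0.59  0.16] w44.7
False
down t4.4 [ 606.35 -190.74   97.6 ] F [ 0.05 -0.83 -0.02] w45.2
```

View pics/p1.png

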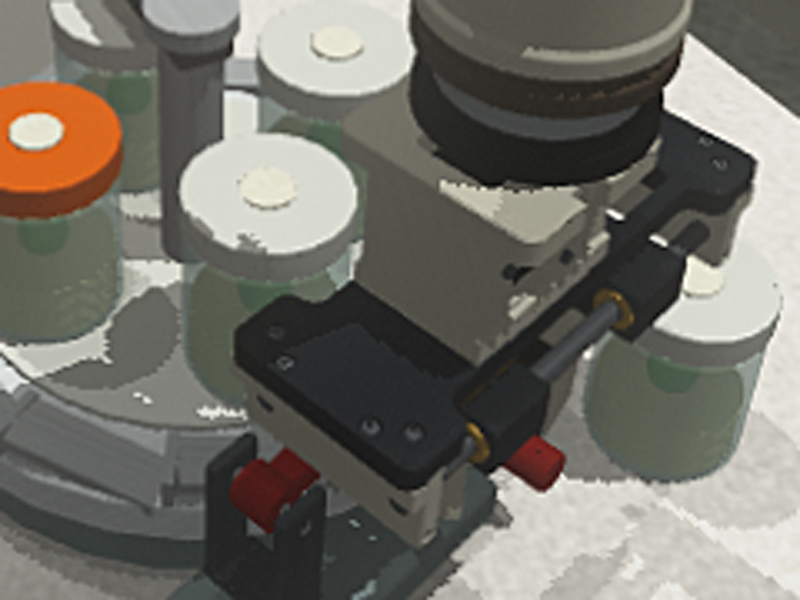

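The fingers straddle the bar, whose end shows at crop (540,465), and the hand is clear of the jars. I'll grip it and swing.

```bash
python3 - <<'E'
from h import *
ctrl.command_gripper(8); st("grip")
e=ctrl.get_eef_pos()
for th in np.linspace(.05,1.72,9)[1:]:
    ctrl.move_straight(bar(th),vel=60)
    st("%.2f"%th)
    if np.linalg.norm(ctrl.get_wrist_force())>35: print("stop");break
pic("side","pics/p2.png",(250,240,240,180))
E
```

```text
grip t5.1 [ 606.51 -190.66   97.22] F [ 3.4  -0.05 -0.11] w15.0
0.26 t5.5 [ 599.52 -192.74  109.08] F [4.91 0.23 0.17] w15.1
0.47 t5.8 [ 590.96 -195.44  119.4 ] F [6.34 1.67 1.6 ] w15.3
0.68 t6.2 [ 580.98 -198.55  127.72] F [8.33 1.91 4.61] w15.1
0.89 t6.6 [ 568.5  -202.27  132.8 ] F [ 6.62  2.88 10.71] w14.9
1.09 t7.0 [ 553.12 -207.03  133.54] F [ 4.12  0.23 11.14] w14.9
1.30 t7.4 [ 538.07 -211.47  130.89] F [ 0.91 -1.49  7.19] w15.0
1.51 t7.8 [ 524.44 -215.34  125.73] F [ 2.58 -2.63  2.39] w15.0
1.72 t8.1 [ 512.81 -218.59  118.69] F [ 4.61 -2.72 -0.04] w15.3
```

View pics/p2.png

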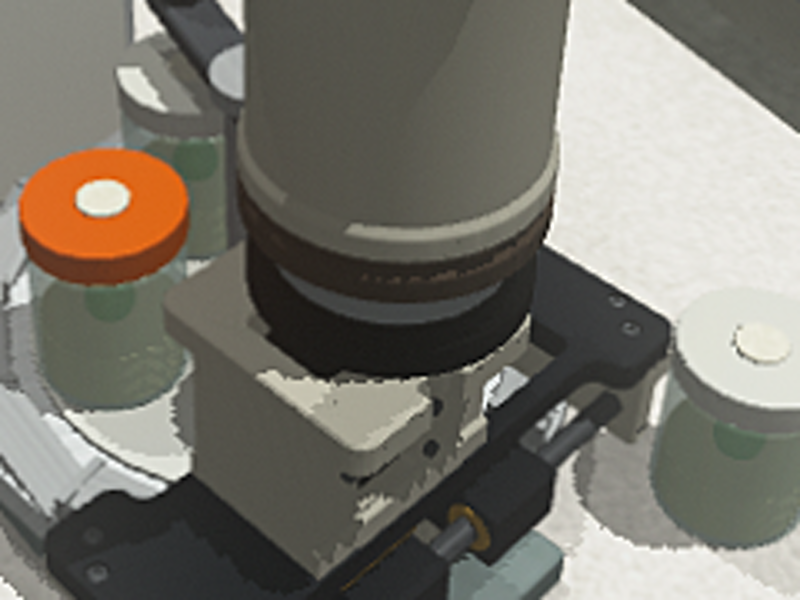

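The swing went smoothly with forces under 15 N (the hand hides the bar in this view). I'll release it, move over the crank and look.

```bash
python3 - <<'E'
from h import *
o=[180,0,YAW+90]
ctrl.command_gripper(45)
p=ctrl.get_eef_pos(); ctrl.move_straight([p[0],p[1],230],vel=150); 
w=np.radians(87.5-YAW); print("w",w)
ctrl.goto(crank(w,285),o); st()
pic("side","pics/p3.png",(180,140,320,240))
E
```

```text
w 1.2426744274199626
 t10.9 [586.56  68.86 284.09] F [ 0.68 -0.42 -0.23] w44.9
```

View pics/p3.png

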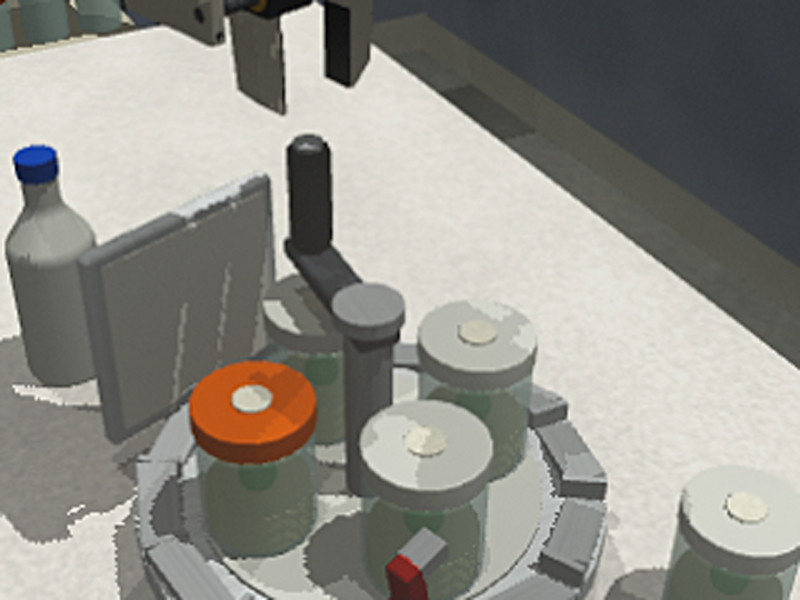

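The pawl stands laid back with its nose up (crop 415,560). The grip (310,190) is directly beneath the fingers.

```bash
python3 - <<'E'
from h import *
w=np.radians(87.5-YAW)
print(ctrl.move_straight(crank(w),vel=80,contact_N=10)); st("down")
ctrl.command_gripper(15); st("grip")
for x in np.linspace(w,.15,8)[1:]:
    ctrl.move_straight(crank(x),vel=50); st("%.2f"%x)
    if np.linalg.norm(ctrl.get_wrist_force())>35: print("stop");break
pic("top","pics/p4.png",(220,160,320,240))
E
```

```text
False
down t12.0 [586.89  71.2  212.56] F [-0.05 -0.25 -1.41] w44.9
grip t12.5 [586.59  70.85 212.3 ] F [-1.1  -0.26  2.64] w25.5
1.09 t12.9 [599.93  69.19 212.33] F [ 2.23 -0.59  2.88] w25.4
0.93 t13.3 [611.31  65.78 212.3 ] F [ 1.9  -2.75  4.15] w25.3
0.77 t13.7 [622.44  60.56 212.3 ] F [ 1.5  -0.84  5.18] w25.4
0.62 t14.1 [632.67  53.65 212.3 ] F [ 1.29 -1.69  4.88] w25.8
0.46 t14.5 [641.77  45.23 212.3 ] F [ 0.73 -1.51  5.06] w25.4
0.31 t14.9 [649.53  35.37 212.31] F [ 0.59 -2.71  5.92] w25.5
0.15 t15.3 [655.79  24.06 212.3 ] F [ 1.17 -1.81  6.31] w25.0
```

View pics/p4.png

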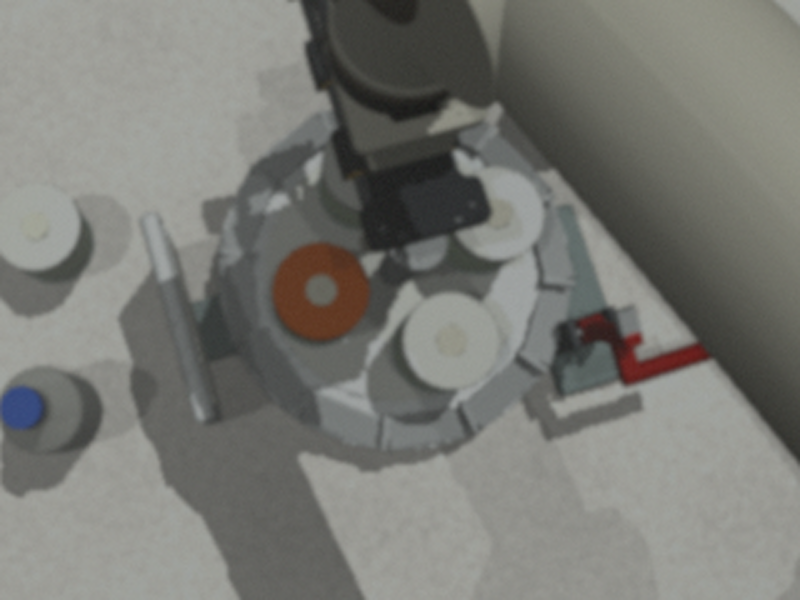

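The orange lid (crop 320,290) is almost in front of the panel, and the pawl lies back with its bar at (670,365). I'll release the crank and lower the pawl.

```bash
python3 - <<'E'
from h import *
o=[180,0,YAW+90]
ctrl.command_gripper(45)
p=ctrl.get_eef_pos(); ctrl.move_straight([p[0],p[1],290],vel=120)
b=bar(1.74); ctrl.goto(np.r_[b[:2],250],o)
print(ctrl.move_straight(b,vel=90,contact_N=8)); st("down")
ctrl.command_gripper(8); st("grip")
if ctrl.get_grip_width()>13:
  for th in np.linspace(1.74,.06,9)[1:]:
    ctrl.move_straight(bar(th),vel=60); st("%.2f"%th)
    if np.linalg.norm(ctrl.get_wrist_force())>35: print("stop");break
E
```

```text
False
down t19.4 [ 512.07 -218.43  118.64] F [ 0.25  0.58 -1.08] w45.1
grip t20.0 [ 511.53 -218.4   118.13] F [-1.09  0.79  1.55] w15.3
1.53 t20.4 [ 521.13 -215.53  125.29] F [-8.11 -0.7   8.09] w15.2
1.32 t20.8 [ 535.18 -211.54  130.32] F [-6.95 -0.85  9.93] w14.8
1.11 t21.2 [ 549.69 -207.27  131.79] F [-3.06  0.02  8.02] w14.9
0.90 t21.6 [ 563.54 -203.17  130.16] F [-0.95 -0.34  6.06] w14.9
0.69 t21.9 [ 576.15 -199.47  125.54] F [-1.07 -0.56  4.97] w15.1
0.48 t22.3 [ 587.55 -196.16  118.22] F [-0.52 -0.5   2.43] w15.0
0.27 t22.7 [ 597.61 -193.38  108.63] F [-0.19 -2.    0.8 ] w15.2
0.06 t23.1 [ 605.68 -191.08   97.18] F [ 0.08 -2.29  1.01] w15.1
```

```bash
python3 - <<'E'
from h import *
o=[180,0,YAW+90]
ctrl.command_gripper(45); ctrl.hold(.2)
p=ctrl.get_eef_pos(); ctrl.move_straight([p[0],p[1],230],vel=120)
ctrl.goto(crank(.15,290),o); st()
pic("side","pics/p5.png",(180,180,320,240))
E
```

```text
t26.1 [655.59  22.24 288.94] F [ 0.04 -0.6  -0.59] w45.3
```

View pics/p5.png

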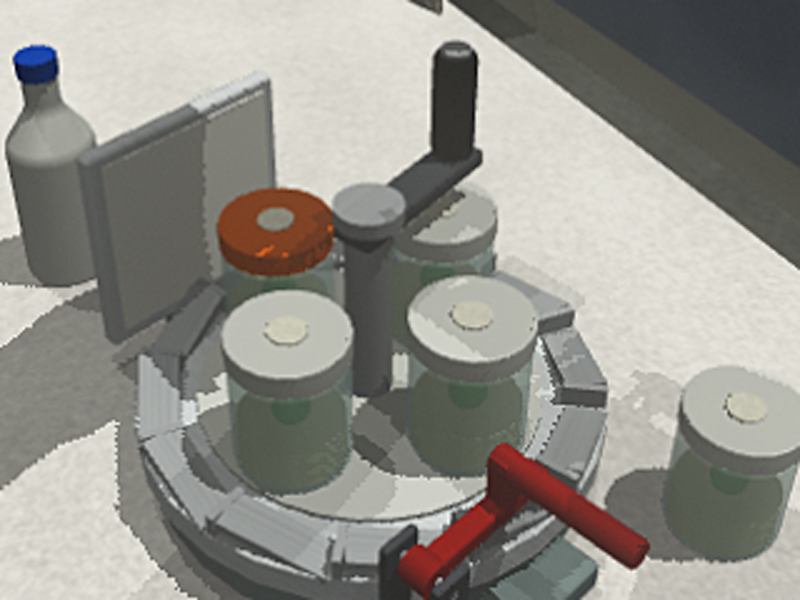

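The pawl is down on the teeth, with its bar from (505,460) to (640,550), and the orange jar is nearly in front of the panel. Now the gentle pull.

```bash
python3 - <<'E'
from h import *
def ft(w):
    a=np.radians(YAW)+w; return ctrl.get_wrist_force()[:2]@np.array([-np.sin(a),np.cos(a)])
ctrl.move_straight(crank(.15),vel=90,contact_N=10); ctrl.command_gripper(15); st("grip"); f0=ft(.15)
w=.15; ctrl.move_straight(crank(.07),vel=20,contact_N=14); w=.07
while w>-.12 and ft(w)-f0<12:
    w-=.012; ctrl.move_straight(crank(w),vel=8,contact_N=10); print("%.3f %.1f"%(w,ft(w)-f0),ctrl.get_wrist_force())
for i in range(4): ctrl.hold(.4); print("hold %.1f"%(ft(w)-f0))
st()
E
```

```text
grip t27.7 [655.63  24.65 212.4 ] F [-0.48 -0.33  2.85] w25.4
0.058 1.7 [-2.54  0.82  4.87]
0.046 1.6 [-2.93  0.53  5.29]
0.034 1.9 [-3.56  0.71  4.82]
0.022 1.8 [-2.6   0.93  5.74]
0.010 3.5 [-4.03  2.33  5.01]
-0.002 4.3 [-4.2   3.12  6.13]
-0.014 6.4 [-4.83  5.15  4.78]
-0.026 8.5 [-5.32  7.32  5.4 ]
-0.038 8.9 [-4.58  7.95  5.25]
-0.050 11.1 [-5.95  9.91  4.65]
-0.062 13.0 [-6.69 11.7   4.47]
hold 11.9
hold 11.8
hold 12.0
hold 11.6
 t32.7 [659.35  14.96 212.41] F [-6.33 10.4   4.26] w25.4
```

It caught at about 0.01 rad and held a steady 12 N. Now I'll release and check.

```bash
python3 - <<'E'
from h import *
ctrl.command_gripper(45)
p=ctrl.get_eef_pos(); ctrl.move_straight([p[0],p[1],310],vel=100); p[2]=310
ctrl.goto([700,-330,330],[180,0,YAW+90]); st()
im=read_camera("top")[:,:,::-1]; s=read_camera("side")[:,:,::-1]
cv2.imwrite("pics/p6.png",np.hstack([cv2.resize(im[160:400,220:540],(400,300)),cv2.resize(s[180:420,180:500],(400,300))]))
m=((im[:,:,2]>120)&(im[:,:,0]<70)&(im[:,:,1]<110)).astype(np.uint8)
x,y,w,h=cv2.boundingRect(max(cv2.findContours(m,0,2)[0],key=cv2.contourArea))
P=plane("top",(x+w/2,y+h/2),140)[:2]-A
print(P,np.linalg.norm(P),"w deg",np.degrees(np.arctan2(P[1],P[0]))-90-YAW)
E
```

```text
t35.6 [ 700.6  -327.05  330.14] F [ 0.07  1.52 -0.01] w45.1
[-21.67  64.32] 67.87210996906086 w deg 2.3230527341387806
```

View pics/p6.png

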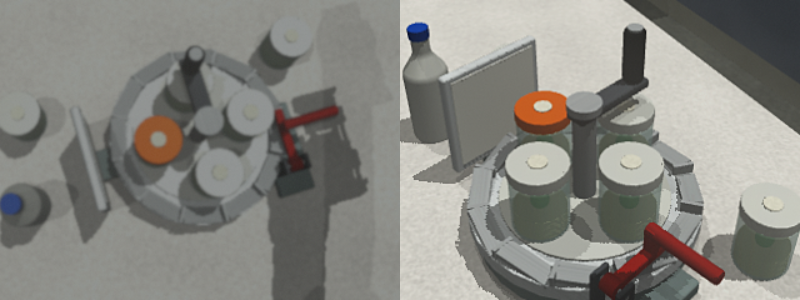

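The final picture shows the pawl down, the orange jar squarely before the panel, the loose things in place and the robot clear.

```bash
python3 -c "
from cell import job; print(job.job_done())"
```

```text
the job is handed in; nothing more can be done
None
```

I handed the job in at about 36 s: the pawl was flipped back onto its stop, the table turned back and the pawl lowered again. It then caught and held about 12 N at the crank with the orange jar before the panel (measured 2.3° off square, within my measuring error). The loose jars and spray bottle were not touched.

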